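# Screw the blue paint jar shut

### The arm

A 6-joint arm with a two-finger parallel gripper is mounted at the origin on a cart in front of the work surface, level with it; the furniture and walls round the work are solid. World frame = base frame: x ahead of the robot, y to its left, z up, the work surface at z = 0. Lengths are in mm, angles in rad, forces in N, time in s.
With the tool pointing down it reaches from about 275 to 975 mm from the base axis. Payload 8.4 kg.
Tool frame: the origin (TCP) lies at the very end of the fingers, on their centre line; the grasp point (between the pads) lies 19 mm behind it (env.hold_point_z is the distance from the TCP to the grasp point, in mm); z points along the fingers, y is the line along which they close (so a half turn about z gives the same grasp; the last joint's range is limited). The gripper opens to 92 mm and grips with 3 to 60 N. Pads are 20 mm wide; open, the fingers measure 128 mm over their backs; the gripper's body (75 mm by 189 mm) begins 69 mm behind the grasp point.
Start: joints at [-1.34, 0.353, 1.633, -0, 1.155, -0.002], TCP at [144.188, -608.143, 214.583] pointing down, gripper open.
Joint ranges: [-2.63, 2.63], [-0.92, 2.1], [0.06, 2.66], [-1.3, 4.44], [0, 2.69], [-3.02, 3.02]. Speed limits (rad/s): [2.22, 2.22, 2.79, 3.14, 3.14, 3.14].

### API

Orientations are given as a rotation vector (axis times angle).
In Python, from plant import sense, viewer, ticket, env gives the robot as it stands. The module is installed in compiled form; this text tells all that it offers.
- The arm moves only by the tool step_arm, never from a script. Its argument "motion" is a list of rows, each a list of 7 numbers: the shift along the tool's x, y, z in mm, then the turn, a rotation vector about the tool's x, y, z in rad, then the opening in per cent of the stroke, from 0 (shut) to 100 (fully open). In form: [[dx, dy, dz, ax, ay, az, hand], ...]. A call has 1 to 20 rows; each row is the pose to reach, as a shift and turn from the pose commanded when the call began, along the tool's axes at that moment; what a row does not reach only later rows make up. A row lasts 1/12 s, in which the tool goes at most 41.7 mm and 7.16 degrees, less where a joint would pass 70% of its speed; a pose out of reach is approached as far as the arm can. A call with a gripper value outside its range is refused whole. The fingers move at their own pace and stop on an object; the grip force is fixed at half the most. Time passes only in rows, so rows that repeat a pose let the fingers close. It gives the time, the measured TCP pose, the force, the opening and the grip force at its end, in the units of the state.
- sense(): the state, without advancing time (a new reading comes with each control period).
- viewer.camera(name): name is "scene" or "top" or "wrist"; returns a dict with "color" (384x512x3 uint8, red, green, blue), "fx", "fy", "cx", "cy" (pixels), "world_to_cam" (4x4, takes a point from world to camera coordinates). Camera axes: x right, y up, looking along -z (the intrinsics and any distortion apply to the point x, -y, -z); pixel columns grow to the right and rows downward; lengths in mm; the calibration is good to about 2 mm. A picture is of the moment at which its call begins. There is no depth.
- ticket.hand_in(): hands the job in; it is judged then, once.
Trained networks look in a picture, given as the dict that the camera call returned (one of the last four; its "shot" number tells which), for a name from the list of things; names that differ only in an ending like _2 or _b are one class to them, and where a whole thing is asked for, a point or a joint stands for the part that bears it (a point fixed in the world has none). Each returns a list of dicts, best first, with "confidence" (0 to 1); they miss things now and then, are a little off and sometimes report something else, mostly with a low value. They report only what shows in the picture. A call takes as long as a camera call. They do not tell look-alikes from the thing itself.
- viewer.trace(picture, query): "pixels" (384x512 bool, what is visible of it) and "at" ([column, row] in pixels, amid what is visible of it).
The state is a dict: "time_s": time; "joint_positions": joint angles; "qd": joint speeds; "joint_torque": joint torques, N m; "eef_pos": TCP position; "eef_rot": TCP orientation; "wrist_force": force on the tool from outside, world axes, zero at the start; "ft_torque": the same for the moment, N m; "gripper_width": finger opening in mm; "finger_force": force on a finger pad.
Only numpy, scipy, OpenCV 4.12 (cv2) and the standard library are available. Lean on these libraries where they do the work, as an engineer would, in place of code of your own. Each camera call takes 0.05 s, during which the arm holds its last target. There are 200 camera calls.

### The job

The blue paint is finished with for today, but its cap is still loose: on the jar in the round black base, screw the big blue cap down clockwise until it is fully tight, so that its white line meets the white mark on the base, and let go of it. The orange paint in the other black base is still in use, so leave its loose cap alone.

Things in the scene. Friction and masses are not known exactly. Their poses are not given: they have to be found in the camera images.
- blue_cap_grip (a point): Where to grip: on the vertical turning axis of the blue screw cap, at half its height, 55 mm above the desk. The cap is round and ribbed, 42 mm across, 23 mm high (44 to 67 mm above the desk), on a 35 mm wide paint jar in a round black base (64 mm wide, 18 mm high) fixed to the desk. Grip it across the diameter at any yaw, from above.
- blue_cap (a joint): Turn of the blue cap, rad: 0 = tight at its stop (white line on the cap at the white mark on the base), growing anticlockwise seen from above as it is unscrewed, at most 1.57 (captive). Starts 0.6 to 1.3, so less than a quarter turn clockwise shuts it. It does not rise or sink, has slight friction (0.08 N m) and stays where it is left.
- orange_cap (a joint): Turn of the orange cap on the other such jar, far from the blue one; same meaning. It starts 0.6 to 1.3 and must stay loose. One jar stands left of both spray booths, the other in the gap between them. The fixed booths are 0.23 m high and as near as 55 mm to a jar axis: cross them with the fingertips above 0.3 m and come straight down onto the cap.
Things that resemble listed ones, but are neither listed nor needed, are in the scene too. Leave any purple look-alike of the part that bears blue_cap_grip alone.

How it is judged (in metres and radians):
At the end, for the whole second after the job is handed in: The blue cap is turned to within 0.18 rad (10 degrees) of its tight stop and released; the orange cap is still loose, between 0.5 and 1.4 rad (value of joint blue_cap below 0.18 rad and value of joint orange_cap between 0.5 and 1.4 rad); the robot touches nothing.
It fails at once if the orange cap is screwed down or unscrewed further (below 0.5 or above 1.4 rad) (value of joint orange_cap below 0.5 rad or value of joint orange_cap above 1.4 rad).
It also fails if it takes over 40 s, if anything falls off the work surface, if the arm or the gripper's body presses on something with over 40 N, if the wrist force passes 120 N, or if a joint passes its speed limit or range.

## Working session

There is one attempt and no reset: what is moved stays moved. The work goes in short steps, Python scripts to look and compute and a tool call to move; the robot and the scene stay as the last step left them, time stands still between calls to the robot, and variables do not carry over. Pictures are saved under pics/ and viewed, at most 10 in all, crops included, and the job is handed in when it is done.

Besides the shell and the picture viewer there is one more tool, called as name(argument=value, ...), one argument or row to a line, values as JSON. step_arm: Moves the arm, as the interface text tells. Its arguments: {"type":"object","properties":{"motion":{"type":"array"}},"required":["motion"]}

```bash
mkdir -p pics; cat > h.py <<'E'
import numpy as np, cv2
from plant import sense, viewer, ticket, env
def ray(p,u,v):
    M=np.array(p["world_to_cam"]);R=M[:3,:3];t=M[:3,3]
    d=R.T@np.array([(u-p["cx"])/p["fx"],-(v-p["cy"])/p["fy"],-1]);return -R.T@t,d
def at_z(p,u,v,z):
    o,d=ray(p,u,v);return o+d*(z-o[2])/d[2]
def proj(p,X):
    M=np.array(p["world_to_cam"]);c=M[:3,:3]@np.array(X)+M[:3,3]
    return p["cx"]+p["fx"]*c[0]/-c[2],p["cy"]+p["fy"]*c[1]/c[2]
def save(n,img,s=1): cv2.imwrite("pics/"+n,cv2.resize(img[:,:,::-1],None,fx=s,fy=s,interpolation=cv2.INTER_CUBIC))
E
python3 - <<'E'
from h import *
print({k:np.round(v,3).tolist() for k,v in sense().items()})
P={n:viewer.camera(n) for n in("top","scene")}
print([k for k in P["top"]])
for n,p in P.items():
    o,_=ray(p,0,0);print(n,o.round())
    for q in("blue_cap_grip","blue_cap","orange_cap"):
        for r in viewer.trace(p,q): print(n,q,round(r["confidence"],2),np.round(r["at"],1),at_z(p,*r["at"],60).round(),r["pixels"].sum())
save("a.png",np.vstack([P["top"]["color"],P["scene"]["color"]])[:, :],0.78)
E
```

```text
{'time_s': 0.0, 'joint_positions': [-1.34, 0.354, 1.634, -0.0, 1.155, -0.002], 'qd': [-0.002, -0.001, -0.001, -0.001, -0.0, -0.003], 'joint_torque': [-0.002, -59.385, -33.422, 0.069, 0.023, -0.0], 'eef_pos': [144.063, -607.66, 213.863], 'eef_rot': [-3.119, -0.365, 0.0], 'wrist_force': [0.585, 0.29, -0.561], 'ft_torque': [0.008, -0.007, 0.01], 'finger_force': 0.0, 'gripper_width': 91.976}
['color', 'fx', 'fy', 'cx', 'cy', 'world_to_cam', 'shot']
top [ 469.  114. 1111.]
top blue_cap_grip 0.57 [236.6 137.3] [747. 171.  60.] 238
top blue_cap_grip 0.54 [386.9 266.2] [ 433. -201.   60.] 278
top blue_cap 0.71 [385.9 265.4] [ 435. -199.   60.] 288
top blue_cap 0.62 [235.1 141.6] [736. 174.  60.] 203
top orange_cap 0.75 [155.9 233.6] [502. 362.  60.] 253
scene [ 236. 1009. 1236.]
scene blue_cap_grip 0.65 [209.2 197.8] [738. 177.  60.] 117
scene blue_cap_grip 0.49 [334.9 146.9] [ 435. -207.   60.] 119
scene blue_cap 0.66 [334.4 148.1] [ 435. -200.   60.] 134
scene orange_cap 0.47 [251.5 269.1] [510. 366.  60.] 215
```

View pics/a.png

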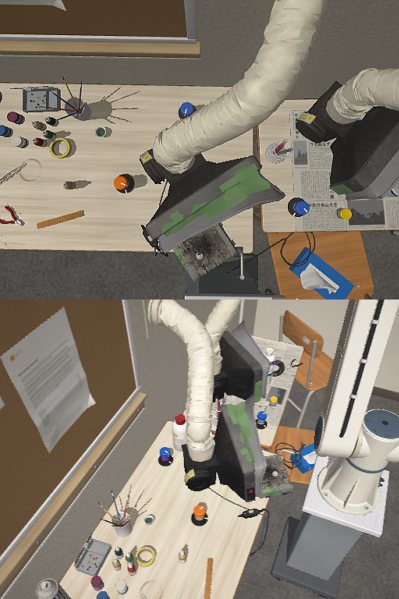

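```bash
python3 - <<'E'
from h import *
p=viewer.camera("top");c=p["color"]
def crop(u,v):
    return cv2.resize(c[v-30:v+30,u-30:u+30],(260,260),interpolation=cv2.INTER_CUBIC)
save("b.png",np.hstack([crop(236,139),crop(386,265),crop(156,233)]))
E
```

```text
(no output)
```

View pics/b.png

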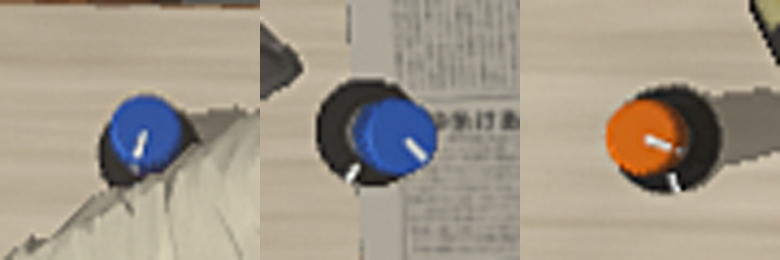

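The top view shows three round-capped jars: blue A at (236,138), behind the left booth and its hose; blue B at (386,265), in the gap between the two booths; and orange at (156,233), left of both booths. B fits the description. I'll check colour, size and marks in an enlarged crop.

```bash
python3 - <<'E'
from h import *
P={n:viewer.camera(n) for n in("top","scene")}
W={"A":(742,174),"B":(434,-201),"O":(505,364)}
rows=[]
for n,p in P.items():
    c=p["color"];hsv=cv2.cvtColor(c,cv2.COLOR_RGB2HSV);r=[]
    for k,(x,y) in W.items():
        u,v=proj(p,(x,y,60));a,b=int(round(u)),int(round(v))
        s=hsv[b-22:b+22,a-22:a+22];m=(s[...,1]>150)&(s[...,2]>60)
        nl,l,st,ce=cv2.connectedComponentsWithStats(m.astype(np.uint8))
        i=1+st[1:,4].argmax();q=ce[i]+[a-22,b-22]
        w=at_z(p,*q,60);e=[at_z(p,q[0]+sx*st[i,2]/2,q[1],67)[:2] for sx in(-1,1)]
        print(n,k,"px",q.round(1),"bbox",st[i],"world",w.round(1),"width mm",np.linalg.norm(e[0]-e[1]).round(1),"HSV",np.median(s[l==i],0),"RGB",np.median(c[b-22:b+22,a-22:a+22][l==i],0))
        r.append(cv2.resize(c[b-20:b+20,a-20:a+20],(260,260),interpolation=cv2.INTER_CUBIC))
    rows.append(np.hstack(r))
save("c.png",np.vstack(rows))
E
```

```text
top A px [239.  138.6] bbox [ 18  15  16  16 173] world [743.5 164.5  60. ] width mm 40.0 HSV [111. 169. 159.] RGB [ 53.  85. 159.]
top B px [386.4 265.7] bbox [ 13  14  18  17 225] world [ 434.1 -200.2   60. ] width mm 43.4 HSV [111. 176. 158.] RGB [ 49.  83. 158.]
top O px [154.4 234.1] bbox [ 13  16  19  18 243] world [500.4 365.6  60. ] width mm 46.1 HSV [ 13. 227. 205.] RGB [205. 100.  22.]
scene A px [210.5 197.6] bbox [ 18  15  13  17 149] world [734.6 174.7  60. ] width mm 41.3 HSV [109. 199. 190.] RGB [ 43.  95. 190.]
scene B px [335.3 149.2] bbox [17 18 12 11 99] world [ 430.2 -196.2   60. ] width mm 42.1 HSV [109. 200. 194.] RGB [ 42.  95. 194.]
scene O px [255.1 271.7] bbox [ 17  17  15  16 181] world [496.9 369.3  60. ] width mm 42.5 HSV [ 12. 207. 234.] RGB [234. 120.  44.]
```

View pics/c.png

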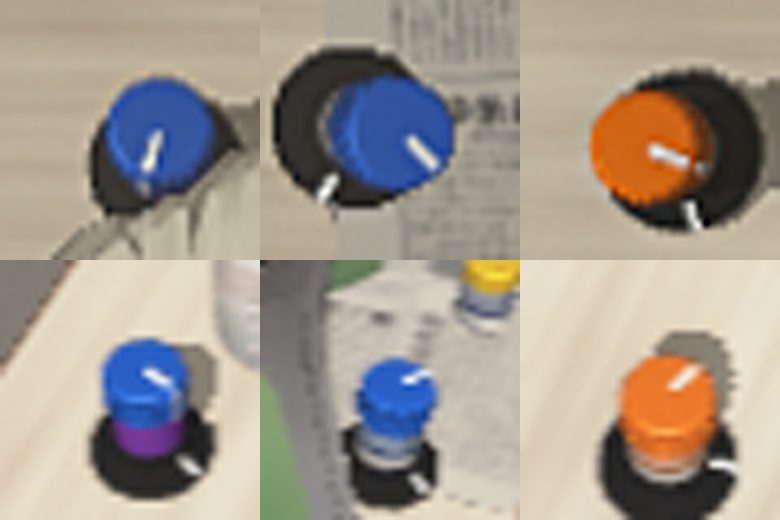

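A at (236,138) sits on a purple jar, so it's the look-alike. B at (386,265) is on a clear jar in the gap between the booths, which makes it the target, at about (433,-199). Its line is about 60° anticlockwise of the base mark. I'll rise first, then cross to a point above it.

step_arm(
  motion=[
    [0,0,-42,0,0,0,100],
    [0,0,-84,0,0,0,100],
    [0,0,-126,0,0,0,100],
    [0,0,-160,0,0,0,100],
    [376,-331,-160,0,0,0,100],
    [376,-331,-160,0,0,0,100],
    [376,-331,-160,0,0,0,100],
    [376,-331,-160,0,0,0,100],
    [376,-331,-160,0,0,0,100],
    [376,-331,-160,0,0,0,100],
    [376,-331,-160,0,0,0,100],
    [376,-331,-160,0,0,0,100],
    [376,-331,-160,0,0,0,100],
    [376,-331,-160,0,0,0,100],
    [376,-331,-160,0,0,0,100],
    [376,-331,-160,0,0,0,100],
    [376,-331,-160,0,0,0,100],
    [376,-331,-160,0,0,0,100],
  ],
)

```text
time_s: 2.05
eef_pos: [434.6, -197.6, 374.6]
eef_rot: [-3.12, -0.372, -0.0]
wrist_force: [0.1, -0.4, 0.2]
gripper_width: 92.1
finger_force: 0.0
```

```bash
python3 - <<'E'
from h import *
p=viewer.camera("wrist");s=sense()
print(s["eef_pos"],s["eef_rot"],s["joint_positions"]);o,d=ray(p,p["cx"],p["cy"]);print(o.round(),d.round(2))
for r in viewer.trace(p,"blue_cap"): print(round(r["confidence"],2),r["at"],at_z(p,*r["at"],64).round(1),r["pixels"].sum())
c=p["color"].copy()
for X in [(433,-199,67)]:
    cv2.circle(c,tuple(int(round(k)) for k in proj(p,X)),2,(255,0,255),-1)
save("d.png",c,1.5)
E
```

```text
[ 433.81634722 -198.86968591  374.58322068] [ 3.11953967e+00  3.68738958e-01 -5.38692890e-04] [-4.32625848e-01 -6.53832880e-03  1.71983471e+00 -4.70090384e-04
  1.42841319e+00  9.02923085e-01]
[ 502. -182.  544.] [-0.24 -0.06 -0.97]
0.59 [255.8, 164.9] [ 432.6 -199.8   64. ] 437
```

View pics/d.png

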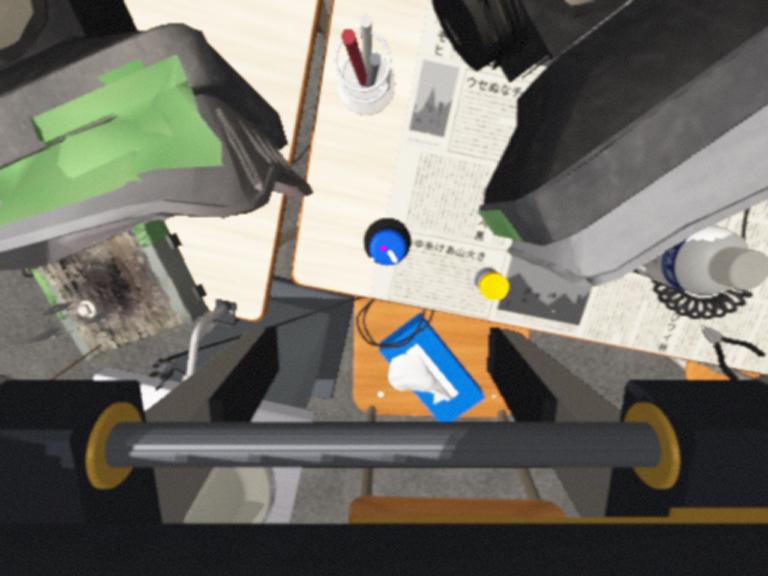

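The wrist view shows the cap at (256,165) (full-image pixels), the left booth tip at about (206,127) and the right booth's near edge at about (325,140). Next I'll work out how much room there is to turn the gripper.

```bash
python3 - <<'E'
from h import *
p=viewer.camera("wrist")
C=np.array([432.6,-199.8]);tx=np.array([.973,.231]);ty=np.array([.231,-.973])
for n,L in {"left":[(310,190),(270,200),(285,145),(200,30),(140,215),(175,238),(200,290),(235,305)],"right":[(482,208),(515,240),(590,277),(505,165),(520,75)]}.items():
    for u,v in L:
        print(n,u,v,[(z,np.round([(at_z(p,u/1.5,v/1.5,z)[:2]-C)@tx,(at_z(p,u/1.5,v/1.5,z)[:2]-C)@ty]).tolist()) for z in(100,230)])
# line & mark angles, by eye (768 picture)
a=at_z(p,383/1.5,245/1.5,67);
hs=cv2.cvtColor(p["color"],cv2.COLOR_RGB2HSV)
u,v=map(int,proj(p,(*C,60)));save("e.png",p["color"][v-28:v+28,u-28:u+28],9)
print(u,v)
E
```

```text
left 310 190 [(100, [63.0, -75.0]), (230, [65.0, -53.0])]
left 270 200 [(100, [53.0, -117.0]), (230, [58.0, -83.0])]
left 285 145 [(100, [108.0, -98.0]), (230, [97.0, -69.0])]
left 200 30 [(100, [211.0, -173.0]), (230, [170.0, -122.0])]
left 140 215 [(100, [38.0, -255.0]), (230, [47.0, -180.0])]
left 175 238 [(100, [14.0, -221.0]), (230, [30.0, -156.0])]
left 200 290 [(100, [-44.0, -201.0]), (230, [-10.0, -142.0])]
left 235 305 [(100, [-61.0, -164.0]), (230, [-23.0, -116.0])]
right 482 208 [(100, [45.0, 105.0]), (230, [52.0, 74.0])]
right 515 240 [(100, [11.0, 142.0]), (230, [29.0, 101.0])]
right 590 277 [(100, [-29.0, 227.0]), (230, [-0.0, 161.0])]
right 505 165 [(100, [88.0, 126.0]), (230, [83.0, 89.0])]
right 520 75 [(100, [172.0, 134.0]), (230, [142.0, 95.0])]
254 163
```

View pics/e.png

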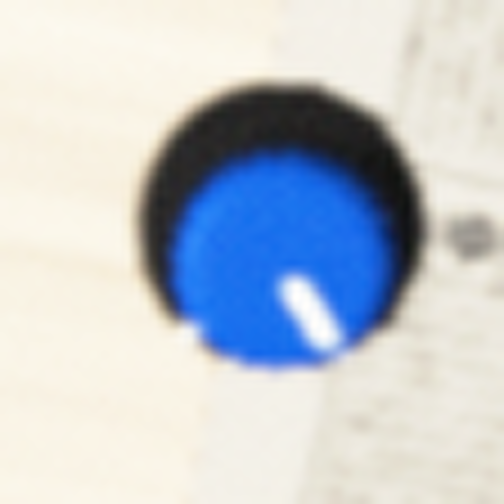

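Room to turn: with the closing axis measured clockwise from the current tool x, the 189 × 75 mm body clears both booths from about -6° to 25°. So I'll ratchet in strokes of about 28°. First I rotate up high.

step_arm(
  motion=[
    [-1.4,0.6,0,0,0,-0.12,100],
    [-1.4,0.6,0,0,0,-0.24,100],
    [-1.4,0.6,0,0,0,-0.36,100],
    [-1.4,0.6,0,0,0,-0.48,100],
    [-1.4,0.6,0,0,0,-0.6,100],
    [-1.4,0.6,0,0,0,-0.72,100],
    [-1.4,0.6,0,0,0,-0.84,100],
    [-1.4,0.6,0,0,0,-0.96,100],
    [-1.4,0.6,0,0,0,-1.08,100],
    [-1.4,0.6,0,0,0,-1.2,100],
    [-1.4,0.6,0,0,0,-1.32,100],
    [-1.4,0.6,0,0,0,-1.44,100],
    [-1.4,0.6,0,0,0,-1.56,100],
    [-1.4,0.6,0,0,0,-1.64,100],
    [-1.4,0.6,0,0,0,-1.64,100],
    [-1.4,0.6,0,0,0,-1.64,100],
    [-1.4,0.6,0,0,0,-1.64,100],
  ],
)

```text
time_s: 3.62
eef_pos: [432.0, -201.1, 374.6]
eef_rot: [1.868, 2.526, -0.0]
wrist_force: [0.4, -0.2, -0.6]
gripper_width: 91.4
finger_force: 0.0
```

```bash
python3 - <<'E'
from h import *
from scipy.spatial.transform import Rotation as Ro
p=viewer.camera("wrist");s=sense()
print(s["eef_pos"].round(1) if hasattr(s["eef_pos"],"round") else s["eef_pos"],s["joint_positions"][5]);print(Ro.from_rotvec(s["eef_rot"]).as_matrix().round(3))
for r in viewer.trace(p,"blue_cap"): print(round(r["confidence"],2),r["at"],at_z(p,*r["at"],62).round(1),r["pixels"].sum())
save("f.png",p["color"],1.5)
E
```

```text
[ 432.1 -200.9  374.6] -0.7366524668721359
[[-0.294  0.956  0.   ]
 [ 0.956  0.294 -0.   ]
 [-0.     0.    -1.   ]]
0.68 [253.9, 161.6] [ 428.9 -198.3   62. ] 473
0.64 [505.3, 8.0] [728.7 140.3  62. ] 208
```

View pics/f.png

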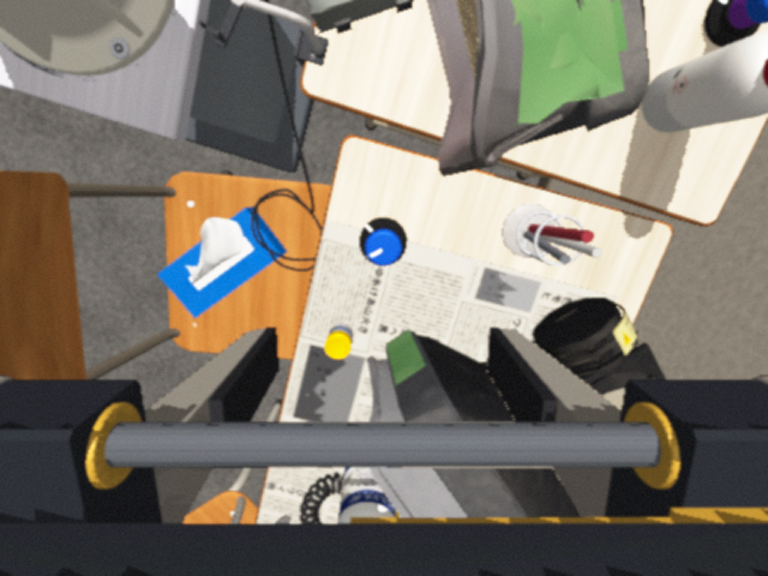

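```bash
python3 - <<'E'
from h import *
p=viewer.camera("wrist")
C=np.array([431.3,-199]);tx=np.array([.956,.294]);ty=np.array([.294,-.956])
for n,L in {"left":[(440,165),(478,172),(590,130),(440,40)],"right":[(375,362),(390,332),(420,333),(530,400)]}.items():
    for u,v in L:
        print(n,u,v,[(z,np.round([(at_z(p,u/1.5,v/1.5,z)[:2]-C)@tx,(at_z(p,u/1.5,v/1.5,z)[:2]-C)@ty]).tolist()) for z in(100,150,200,230)])
E
```

```text
left 440 165 [(100, [59.0, -86.0]), (150, [52.0, -84.0]), (200, [46.0, -82.0]), (230, [42.0, -81.0])]
left 478 172 [(100, [98.0, -79.0]), (150, [87.0, -78.0]), (200, [76.0, -77.0]), (230, [69.0, -76.0])]
left 590 130 [(100, [208.0, -120.0]), (150, [185.0, -114.0]), (200, [161.0, -108.0]), (230, [147.0, -105.0])]
left 440 40 [(100, [55.0, -201.0]), (150, [49.0, -186.0]), (200, [42.0, -171.0]), (230, [39.0, -162.0])]
right 375 362 [(100, [-8.0, 132.0]), (150, [-8.0, 109.0]), (200, [-7.0, 87.0]), (230, [-6.0, 73.0])]
right 390 332 [(100, [9.0, 95.0]), (150, [8.0, 77.0]), (200, [7.0, 58.0]), (230, [6.0, 47.0])]
right 420 333 [(100, [43.0, 96.0]), (150, [38.0, 78.0]), (200, [33.0, 59.0]), (230, [30.0, 48.0])]
right 530 400 [(100, [175.0, 180.0]), (150, [155.0, 152.0]), (200, [135.0, 124.0]), (230, [123.0, 108.0])]
```

Across the two views, the nearest booth corners come out about 100 mm from the axis, so strokes of 35° are safe. Descending.

step_arm(
  motion=[
    [2,0,40,0,0,0,100],
    [2,0,80,0,0,0,100],
    [2,0,115,0,0,0,100],
    [2,0,145,0,0,0,100],
    [2,0,175,0,0,0,100],
    [2,0,205,0,0,0,100],
    [2,0,235,0,0,0,100],
    [2,0,260,0,0,0,100],
    [2,0,285,0,0,0,100],
    [2,0,305,0,0,0,100],
    [2,0,320,0,0,0,100],
    [2,0,330,0,0,0,100],
    [2,0,336,0,0,0,100],
    [2,0,336,0,0,0,100],
  ],
)

```text
time_s: 4.93
eef_pos: [431.5, -198.1, 37.8]
eef_rot: [-1.861, -2.529, 0.0]
wrist_force: [0.4, 0.2, 0.7]
gripper_width: 91.8
finger_force: 0.0
```

step_arm(
  motion=[
    [0,0,0,0,0,0,60],
    [0,0,0,0,0,0,52],
    [0,0,0,0,0,0,48],
    [0,0,0,0,0,0,44],
    [0,0,0,0,0,0,40],
    [0,0,0,0,0,0,30],
    [0,0,0,0,0,0,30],
    [0,0,0,0,0,0,30],
    [0,0,0,0,0,0,30],
    [0,0,0,0,0,0,30],
  ],
)

```text
time_s: 5.77
eef_pos: [431.6, -198.4, 38.7]
eef_rot: [-1.862, -2.53, 0.0]
wrist_force: [-2.5, -1.2, 3.3]
gripper_width: 41.4
finger_force: 30.0
```

Gripped at 41.4 mm with a low side force. Turning 35° clockwise (+z of the tool).

step_arm(
  motion=[
    [0,0,0,0,0,0.07,30],
    [0,0,0,0,0,0.14,30],
    [0,0,0,0,0,0.21,30],
    [0,0,0,0,0,0.28,30],
    [0,0,0,0,0,0.35,30],
    [0,0,0,0,0,0.42,30],
    [0,0,0,0,0,0.49,30],
    [0,0,0,0,0,0.56,30],
    [0,0,0,0,0,0.62,30],
    [0,0,0,0,0,0.62,30],
  ],
)

```text
time_s: 6.6
eef_pos: [434.9, -198.6, 38.8]
eef_rot: [2.546, 1.834, 0.006]
wrist_force: [10.6, 4.4, -8.9]
gripper_width: 41.4
finger_force: 30.0
```

```bash
python3 - <<'E'
from h import *
s=sense();print(s["ft_torque"],s["wrist_force"],s["eef_rot"],s["joint_positions"][5])
p=viewer.camera("wrist");save("g.png",p["color"],1.5)
E
```

```text
[ 0.59520161 -1.78866211 -0.04192926] [10.55576798  4.43410974 -8.94885703] [2.54621381 1.83363579 0.00611096] -0.11193916149452993
```

View pics/g.png

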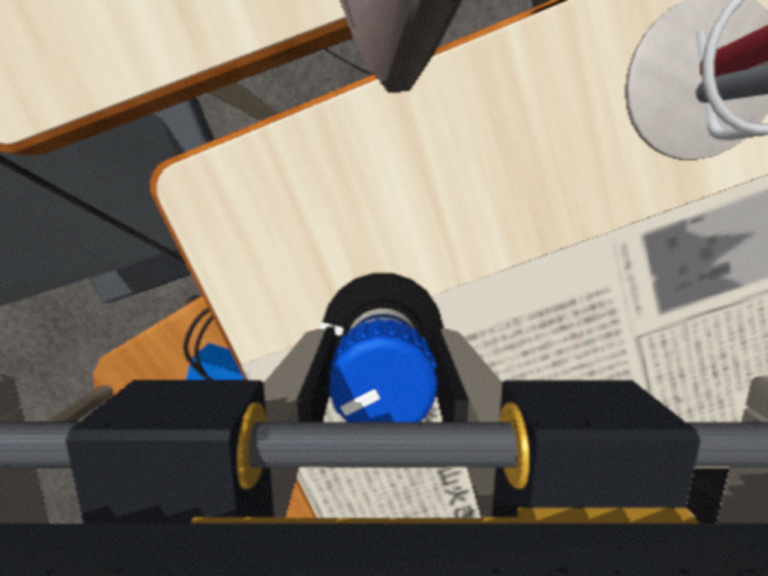

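The cap turned with the gripper: its line at (342,407) is now about 30° short of the base mark at (330,328). The 3 mm drift and 10 N side force fit a grip about 4 mm off the axis. I'll release, recentre, turn back and regrip.

step_arm(
  motion=[
    [0,0,0,0,0,0,60],
    [0,0,0,0,0,0,90],
    [0,0,0,0,0,0,95],
    [-3.5,3,0,0,0,-0.1,95],
    [-3.5,3,0,0,0,-0.2,95],
    [-3.5,3,0,0,0,-0.3,95],
    [-3.5,3,0,0,0,-0.4,95],
    [-3.5,3,0,0,0,-0.5,95],
    [-3.5,3,0,0,0,-0.6,95],
    [-3.5,3,0,0,0,-0.66,95],
    [-3.5,3,0,0,0,-0.66,95],
  ],
)

```text
time_s: 7.57
eef_pos: [433.3, -202.6, 38.5]
eef_rot: [-1.807, -2.569, 0.0]
wrist_force: [0.9, 0.3, -0.2]
gripper_width: 87.1
finger_force: 0.0
```

step_arm(
  motion=[
    [0,0,0,0,0,0,60],
    [0,0,0,0,0,0,52],
    [0,0,0,0,0,0,48],
    [0,0,0,0,0,0,44],
    [0,0,0,0,0,0,40],
    [0,0,0,0,0,0,30],
    [0,0,0,0,0,0,30],
    [0,0,0,0,0,0,30],
  ],
)

```text
time_s: 8.23
eef_pos: [432.9, -202.7, 38.6]
eef_rot: [-1.81, -2.567, 0.001]
wrist_force: [-3.8, -2.5, 3.2]
gripper_width: 41.5
finger_force: 30.0
```

Well centred this time. Turning 0.62 rad clockwise.

step_arm(
  motion=[
    [0,0,0,0,0,0.07,30],
    [0,0,0,0,0,0.14,30],
    [0,0,0,0,0,0.21,30],
    [0,0,0,0,0,0.28,30],
    [0,0,0,0,0,0.35,30],
    [0,0,0,0,0,0.42,30],
    [0,0,0,0,0,0.48,30],
    [0,0,0,0,0,0.54,30],
    [0,0,0,0,0,0.58,30],
    [0,0,0,0,0,0.62,30],
    [0,0,0,0,0,0.62,30],
  ],
)

```text
time_s: 9.15
eef_pos: [433.5, -202.7, 38.6]
eef_rot: [2.509, 1.89, -0.0]
wrist_force: [-0.9, -2.2, 0.7]
gripper_width: 41.2
finger_force: 30.0
```

```bash
python3 - <<'E'
from h import *
s=sense();print(s["ft_torque"],s["wrist_force"],s["eef_rot"],s["joint_positions"][5])
p=viewer.camera("wrist");save("i.png",p["color"][150:300,150:360],3.5)
E
```

```text
[-0.3858639   0.17291264 -0.03962091] [-0.88884853 -2.21425774  0.69325516] [ 2.50947089e+00  1.88992111e+00 -3.23371806e-04] -0.16030042984349493
```

View pics/i.png

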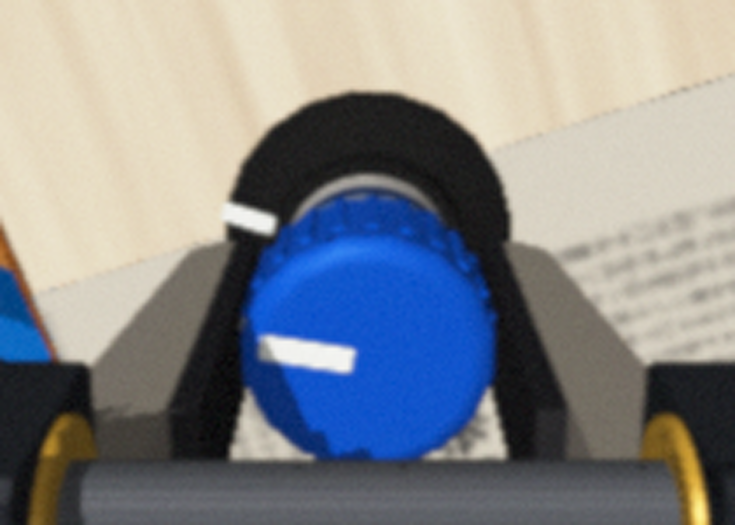

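The line (10° in the image) is close to the mark (13°), but the torque shows it hasn't reached the stop. I'll turn a little further.

step_arm(
  motion=[
    [0,0,0,0,0,0.03,30],
    [0,0,0,0,0,0.06,30],
    [0,0,0,0,0,0.08,30],
    [0,0,0,0,0,0.1,30],
    [0,0,0,0,0,0.12,30],
    [0,0,0,0,0,0.14,30],
    [0,0,0,0,0,0.14,30],
  ],
)

```text
time_s: 9.78
eef_pos: [433.7, -202.5, 38.6]
eef_rot: [2.634, 1.711, 0.0]
wrist_force: [0.2, -1.0, -0.7]
gripper_width: 41.1
finger_force: 30.0
```

```bash
python3 - <<'E'
from h import *
s=sense();print(s["ft_torque"],s["wrist_force"],s["eef_rot"],s["joint_positions"][5])
p=viewer.camera("wrist");save("j.png",p["color"][150:300,150:360],3.5)
E
```

```text
[-0.02792805 -0.16145138  0.96004012] [ 0.24716056 -0.9854711  -0.70773195] [2.63433025e+00 1.71137315e+00 5.04981384e-05] -0.021325905974381557
```

View pics/j.png

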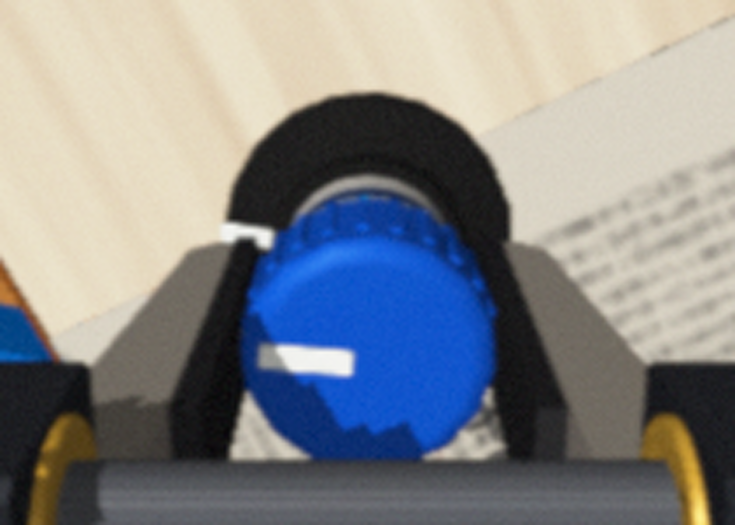

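The torque rose to 0.96 N m and the line stayed level with the mark, so the cap is on its stop. I'll release, turn back to the yaw I came down at and lift.

step_arm(
  motion=[
    [0,0,0,0,0,0,60],
    [0,0,0,0,0,0,95],
    [0,0,0,0,0,0,95],
    [0,0,0,0,0,0,95],
    [0,0,0,0,0,-0.1,95],
    [0,0,0,0,0,-0.2,95],
    [0,0,0,0,0,-0.3,95],
    [0,0,0,0,0,-0.4,95],
    [0,0,0,0,0,-0.5,95],
    [0,0,0,0,0,-0.6,95],
    [0,0,0,0,0,-0.7,95],
    [0,0,0,0,0,-0.76,95],
    [0,0,0,0,0,-0.76,95],
  ],
)

```text
time_s: 10.92
eef_pos: [433.6, -202.6, 38.6]
eef_rot: [-1.808, -2.569, -0.0]
wrist_force: [0.5, 0.1, -1.1]
gripper_width: 87.1
finger_force: 0.0
```

step_arm(
  motion=[
    [0,0,-30,0,0,0,95],
    [0,0,-65,0,0,0,95],
    [0,0,-100,0,0,0,95],
    [0,0,-135,0,0,0,95],
    [0,0,-170,0,0,0,95],
    [0,0,-205,0,0,0,95],
    [0,0,-240,0,0,0,95],
    [0,0,-275,0,0,0,95],
    [0,0,-310,0,0,0,95],
    [0,0,-330,0,0,0,95],
    [0,0,-330,0,0,0,95],
    [0,0,-330,0,0,0,95],
    [0,0,-330,0,0,0,95],
  ],
)

```text
time_s: 12.0
eef_pos: [433.0, -202.3, 367.4]
eef_rot: [-1.812, -2.565, 0.0]
wrist_force: [-0.7, 0.3, 0.9]
gripper_width: 87.3
finger_force: 0.0
```

```bash
python3 - <<'E'
from h import *
s=sense();print(s["wrist_force"],s["eef_pos"])
p=viewer.camera("wrist");u,v=map(int,proj(p,(433,-202,50)));save("k.png",p["color"][v-28:v+28,u-28:u+28],9)
E
```

```text
[-0.73060033  0.32346897  0.93178789] [ 433.03226293 -202.32129056  367.37437889]
```

View pics/k.png

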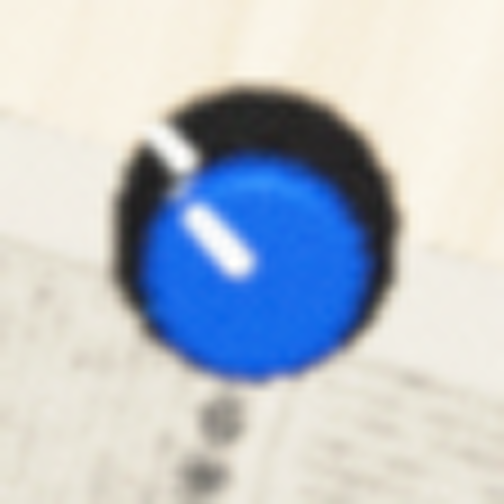

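The cap's line, (245,265) to (195,215), runs parallel to the base mark at (172,145), so the cap is tight and released. Handing in.

```bash
python3 -c "
from plant import ticket
print(ticket.hand_in())"
```

```text
the job is handed in; nothing more can be done
None
```

The blue cap is screwed down to its stop with its white line at the mark and released; the orange cap was never touched, the arm is clear, and the job was handed in at about 12 s (no verdict was returned).

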